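# Put the washed front grille back on the desk circulator

## Robot

A 6-joint arm with a two-finger parallel gripper is mounted at the origin on the work surface. World frame = base frame: x ahead of the robot, y to its left, z up, the work surface at z = 0. Lengths are in m, angles in rad, forces in N, time in s.
With the tool pointing down it reaches from about 0.3 to 0.875 m from the base axis. Payload 4.2 kg.
Tool frame: the origin (TCP) lies at the very end of the fingers, on their centre line; the grasp point (between the pads) lies 19 mm behind it; z points along the fingers, y is the line along which they close (so a half turn about z gives the same grasp; the last joint's range is limited). The gripper opens to 85 mm and grips with 20 to 120 N. Pads are 22 mm wide; open, the fingers measure 114 mm over their backs; the gripper's body (76 mm by 85 mm) begins 54 mm behind the grasp point. The pads swing forward as they close: fully open they stand 13 mm farther back than shut.
Start: joints at [-1.297, 0.32, 1.565, -0, 1.257, -0.02], TCP at [0.167, -0.55, 0.231] pointing down, gripper open.
Joint ranges: [-3.11, 3.11], [-0.84, 2.01], [0.21, 2.61], [-1.34, 4.49], [0.05, 2.63], [-2.56, 2.56]. Speed limits (rad/s): [2.57, 2.57, 3.14, 3.14, 3.14, 3.14].

## Interface

Orientations are given as a rotation vector (axis times angle).
In Python, from bench import get_state, capture, camera_info, manip gives the robot as it stands.
- The arm moves only by the tool drive_tool, never from a script. Its argument "moves" is a list of rows, each a list of 3 entries, a list of its own where there are three numbers: the closure, from 0 (fully open) to 1 (shut), then the shift along the world's x, y, z in units of 25 mm (1.0 is 25 mm), then the turn, a rotation vector about the world's x, y, z in units of 6 degrees (1.0 is 6 degrees). In form: [[gripper, [dx, dy, dz], [rx, ry, rz]], ...]. A call has 1 to 8 rows; each row is the pose to reach, as a shift and turn from the pose commanded when the call began; what a row does not reach only later rows make up. A row lasts 1/12 s, in which the tool goes at most 41.7 mm and 7.16 degrees, less where a joint would pass 70% of its speed; a pose out of reach is approached as far as the arm can. A call with a gripper value outside its range is refused whole. The fingers move at their own pace and stop on an object; "newtons" is the grip in N (left out, the last holds). Time passes only in rows, so rows that repeat a pose let the fingers close. It gives the time, the measured TCP pose, the force, the opening and the grip force at its end, in the units of the state.
- get_state(): the state, without advancing time (a new reading comes with each control period).
- capture(name): name is "scene" or "side" or "wrist"; returns the picture (384x512x3 uint8, blue, green, red); there is no depth.
- camera_info(name): a dict with "fx", "fy", "cx", "cy" (pixels), "dist_coeffs" ([k1, k2, p1, p2, k3] as OpenCV has them; the pictures are not rectified), "R" (3x3) and "t" (3): a world point X has camera coordinates R X + t. Camera axes: x right, y down, z forward; pixel columns grow to the right and rows downward; lengths in m; the calibration is good to about 2 mm. A picture is of the moment at which its call begins: read the wrist's pose just before it. camera_info takes no time and is no camera call; for the wrist camera it gives the pose at the moment of the call.
- manip.job_done(): hands the job in; it is judged then, once.
The state is a dict: "clock": time; "q": joint angles; "qvel": joint speeds; "joint_torque": joint torques, N m; "ee_pos": TCP position; "tool_rot": TCP orientation; "ft_force": force on the tool from outside, world axes, zero at the start; "moment": the same for the moment, N m; "width": finger opening in m; "gripper_force": force on a finger pad.
Only numpy, scipy, OpenCV 4.12 (cv2) and the standard library are available. Lean on these libraries where they do the work, as an engineer would, in place of code of your own. Each camera call takes 0.05 s, during which the arm holds its last target. There are 200 camera calls.

## Task

Put the front grille back on the circulator. Set it down level on the rim with its tabs a little anticlockwise of the notches, then, pressing only lightly, turn it clockwise (seen from above) until it drops into the notches, carry on clockwise until it is locked at its stop, and let go; leave the other things on the desk where they are.

Things in the scene. Friction and masses are not known exactly. Their poses are not given: they have to be found in the camera images.
- grille_grip (a point): Middle of the finger grip of the fan's loose front grille, on the grille's axis (z, up). The grip is a white bar 64 mm long (along x), 32 mm thick (along y: pinch it that way) and 34 mm tall on the grille's flat face; this point is 17 mm below its top, 17 mm above the face, 33 mm above the grille's underside. The grille starts level on the desk, face up, and weighs 150 to 310 g.
- grille: The same grille, round, grey, 200 mm across. Origin on its axis at its underside, axes as above. Its flange is 4.5 mm thick, the underside 11.5 mm above the origin. Below hangs a skirt of 82.5 mm radius; at its foot three blue tabs, all alike, stick out to 95 mm radius, 18 mm wide and 5 mm thick, at 0, 120 and 240 degrees from x. Blue dashes on the face mark them.
- grille_tab (a point): Point on the grille above one of its tabs (the one along the grille's x), 95 mm from the axis, at the height of the flange's underside; it turns with the grille.
- fan_rim (a point): Centre of the front rim of the circulator, a white desk fan with its open head tilted straight up: on the rim's flat top, 200 mm above the desk, z up, x level. The rim is a ledge 4 mm thick, 87 to 103 mm radius. Three notches in its inner edge, 24 mm wide, lie at 180, 60 and -60 degrees from x (anticlockwise positive; blue ticks on the barrel). Any tab fits any notch, with 3 mm to spare each side.
- fan: The same fan, fixed, 260 mm wide over its yoke (along y). Origin under its foot, axes as above. Tabs resting on the ledge: the grille's underside is level with the rim's top. Tabs over the notches: it drops 11.5 mm, flange flat on the rim. Turned clockwise from there the tabs slide under the ledge, 2.5 mm to spare, to a stop 24 degrees past mid-notch; anticlockwise they are stopped at once.
- lock_a (a point): Point level with the rim's top, 95 mm from the axis, at a red tick on the barrel (156 degrees from the fan's x): where a tab stands when the grille is locked at its stop. grille_tab must end over one of lock_a, lock_b and lock_c, no matter which.
- lock_b (a point): Likewise, the red tick at 36 degrees.
- lock_c (a point): Likewise, the red tick at -84 degrees.
- brush: Cleaning brush with a blue handle, 190 mm long, lying on the desk: leave it alone.
- mug: Blue mug, 80 mm across and 92 mm tall: leave it alone.
- mouse: Black computer mouse, 108 mm long: leave it alone.
- phone: Black smartphone lying flat, 150 mm long: leave it alone.
- stapler: Red and black stapler, 140 mm long, 55 mm tall: leave it alone.
- tape: White tape dispenser, 150 mm long, 85 mm tall: leave it alone.

How it is judged:
By the outcome, as a careful person would: the job done as asked, in the order asked, and still so for the second after the job is handed in, with the robot touching nothing.
It also fails if it takes over 54 s, if anything falls off the work surface, if the arm or the gripper's body presses on something with over 40 N, if the wrist force passes 120 N, or if a joint passes its speed limit or range.

## Working session

There is one attempt and no reset: what is moved stays moved. The work goes in short steps, Python scripts to look and compute and a tool call to move; the robot and the scene stay as the last step left them, time stands still between calls to the robot, and variables do not carry over. Pictures are saved under pics/ and viewed, at most 10 in all, crops included, and the job is handed in when it is done.

Besides the shell and the picture viewer there is one more tool, called after "Call:" in YAML: its name, and indented under it one key for each argument. drive_tool: Moves the arm, as the interface text tells. Its arguments: {"type":"object","properties":{"moves":{"type":"array","items":{"type":"array"}},"newtons":{"type":"number"}},"required":["moves"]}

```bash
mkdir -p pics; python3 - <<'E'
from bench import *
import cv2,numpy as np
a=capture("scene");b=capture("side")
cv2.imwrite("pics/scene.png",a);cv2.imwrite("pics/side.png",b)
cv2.imwrite("pics/both.png",cv2.resize(np.vstack([a,b]),(800,600)) if 0 else np.hstack([cv2.resize(a,(400,300)),cv2.resize(b,(400,300))]))
for n in("scene","side"):
    i=camera_info(n);print(n,-np.array(i["R"]).T@i["t"],i["fx"],np.array(i["R"])[2])
s=get_state();print(s["clock"],s["ee_pos"],s["tool_rot"],s["width"])
E
```

```text
scene [1.38133073 0.56317889 1.1170535 ] 383.7238664197554 [-0.61247755 -0.39840285 -0.68274917]
side [0.04072174 0.78226785 1.25572264] 485.5122058102794 [ 0.33283431 -0.5500936  -0.76591015]
0.1 [ 0.16638677 -0.54996202  0.23057504] [-3.10622544e+00 -4.59566657e-01  3.10728589e-04] 0.08558959194230777
```

View pics/scene.png

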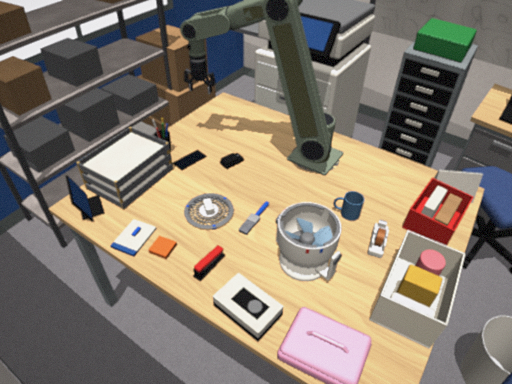

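View pics/side.png

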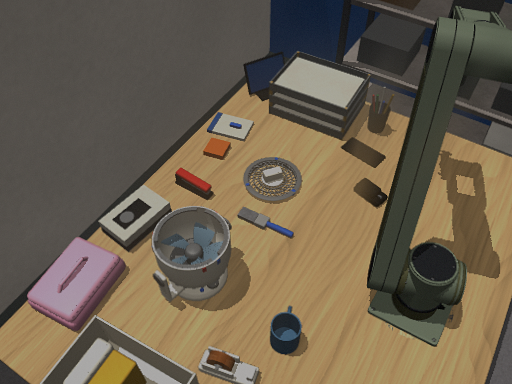

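The scene view shows the grille at about (209,210) and the fan rim at about (309,230). In the side view they are at about (272,178) and (192,240). I'll triangulate roughly from these.

```bash
cat > h.py <<'E'
from bench import *
import cv2,numpy as np
from scipy.spatial.transform import Rotation as Ro
def rays(i,uv):
    K=np.array([[i["fx"],0,i["cx"]],[0,i["fy"],i["cy"]],[0,0,1]])
    p=cv2.undistortPoints(np.array(uv,float).reshape(-1,1,2),K,np.array(i["dist_coeffs"]))[:,0]
    R=np.array(i["R"]);d=np.c_[p,np.ones(len(p))]@R
    return -R.T@np.array(i["t"]),d
def plane(i,uv,z):
    c,d=rays(i,uv);return c+d*((z-c[2])/d[:,2])[:,None]
def tri(obs):
    A=np.zeros((3,3));b=np.zeros(3)
    for i,uv in obs:
        c,d=rays(i,[uv]);d=d[0]/np.linalg.norm(d[0]);P=np.eye(3)-np.outer(d,d);A+=P;b+=P@c
    return np.linalg.solve(A,b)
def proj(i,X):
    K=np.array([[i["fx"],0,i["cx"]],[0,i["fy"],i["cy"]],[0,0,1]])
    return cv2.projectPoints(np.array(X,float).reshape(-1,1,3),cv2.Rodrigues(np.array(i["R"]))[0],np.array(i["t"],float),K,np.array(i["dist_coeffs"]))[0][:,0]
def circ(P):
    s=np.linalg.lstsq(np.c_[2*P[:,:2],np.ones(len(P))],(P[:,:2]**2).sum(1),rcond=None)[0]
    return s[:2],np.sqrt(s[2]+s[:2]@s[:2])
E
python3 - <<'E'
from h import *
A,B=camera_info("scene"),camera_info("side")
a,b=cv2.imread("pics/scene.png"),cv2.imread("pics/side.png")
print("grip",tri([(A,(209,207)),(B,(272,174))]),"rim",tri([(A,(309,230)),(B,(192,240))]))
for n,p,q in(("brush",(255,218),(265,222)),("stapler",(209,262),(193,183)),("mug",(352,207),(286,330)),("tape",(378,238),(230,365)),("mouse",(231,160),(370,190))):
    print(n,tri([(A,p),(B,q)]).round(3))
W=camera_info("wrist");s=get_state();T=Ro.from_rotvec(s["tool_rot"]).as_matrix()
print("toolR",T.round(3));R=np.array(W["R"]);print("cam in tool",T.T@(-R.T@W["t"]-s["ee_pos"]),(T.T@R.T).round(3),W["fx"])
c=np.vstack([cv2.resize(a[175:300,160:360],(800,500)) ]);cv2.imwrite("pics/c1.png",c)
E
```

```text
grip [ 0.57908147 -0.18218176  0.03067448] rim [0.57844845 0.2500236  0.17281406]
brush [ 0.504 -0.011  0.006]
stapler [ 0.787 -0.014  0.025]
mug [0.26  0.29  0.043]
tape [0.339 0.438 0.024]
mouse [ 0.269 -0.305  0.015]
toolR [[ 0.957  0.29  -0.   ]
 [ 0.29  -0.957  0.002]
 [ 0.    -0.002 -1.   ]]
cam in tool [ 0.0769163  -0.00087208 -0.14266313] [[-0.001 -0.954 -0.301]
 [ 1.    -0.001  0.   ]
 [-0.    -0.301  0.954]] 302.92751144134155
```

Call:
drive_tool:
  moves:
    - [0,[16.5,14.7,1.5],[0,0,0]]
    - [0,[16.5,14.7,1.5],[0,0,0]]
    - [0,[16.5,14.7,1.5],[0,0,0]]
    - [0,[16.5,14.7,1.5],[0,0,0]]
    - [0,[16.5,14.7,1.5],[0,0,0]]
    - [0,[16.5,14.7,1.5],[0,0,0]]
    - [0,[16.5,14.7,1.5],[0,0,0]]
    - [0,[16.5,14.7,1.5],[0,0,0]]

```text
clock: 0.77
ee_pos: [0.4158, -0.3274, 0.2538]
tool_rot: [-3.108, -0.46, 0.001]
ft_force: [0.2, -0.9, -0.2]
width: 0.0856
gripper_force: 0.0
```

Call:
drive_tool:
  moves:
    - [0,[6.5,5.8,0.5],[0,0,0]]
    - [0,[6.5,5.8,0.5],[0,0,0]]
    - [0,[6.5,5.8,0.5],[0,0,0]]
    - [0,[6.5,5.8,0.5],[0,0,0]]
    - [0,[6.5,5.8,0.5],[0,0,0]]
    - [0,[6.5,5.8,0.5],[0,0,0]]
    - [0,[6.5,5.8,0.5],[0,0,0]]
    - [0,[6.5,5.8,0.5],[0,0,0]]

```text
clock: 1.43
ee_pos: [0.5769, -0.184, 0.2657]
tool_rot: [3.107, 0.462, -0.003]
ft_force: [-0.6, 0.1, 0.9]
width: 0.0853
gripper_force: 0.0
```

```bash
python3 - <<'E'
from h import *
import pickle
s=get_state();W=camera_info("wrist");w=capture("wrist");pickle.dump((s,W),open("w1.pkl","wb"))
cv2.imwrite("pics/w1.png",w);print(s["ee_pos"])
a=cv2.imread("pics/scene.png")
E
```

```text
[ 0.57691262 -0.18403348  0.26566297]
```

View pics/w1.png

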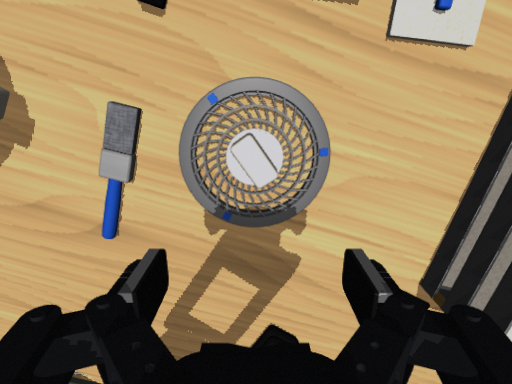

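View pics/c1.png

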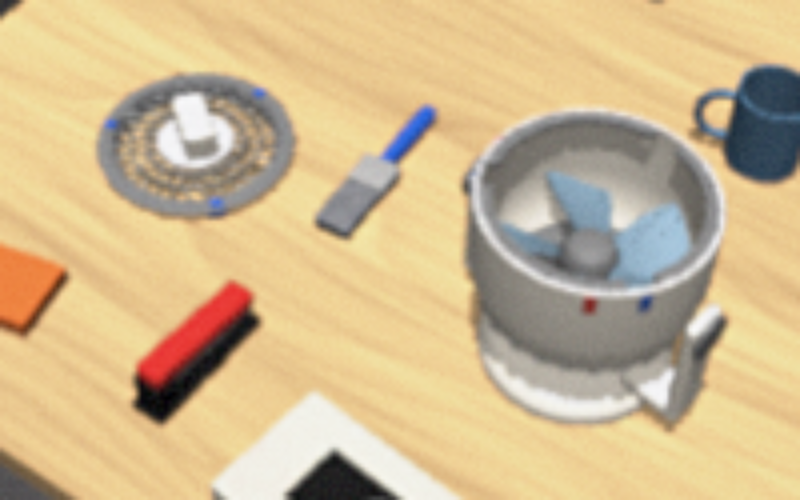

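The wrist view shows the grille's blue dashes at (212,99), (323,152) and (227,215). The grip bar lies along the first dash. In the scene crop the fan's red tick is at (589,305) and a blue tick at (645,302).

```bash
python3 - <<'E'
from h import *
import pickle
s,W=pickle.load(open("w1.pkl","rb"));w=cv2.imread("pics/w1.png");A,B=camera_info("scene"),camera_info("side")
a,b=cv2.imread("pics/scene.png"),cv2.imread("pics/side.png")
def blobs(im,m,mn=3):
    n,l,st,c=cv2.connectedComponentsWithStats(m.astype(np.uint8));return [(c[i].round(1),st[i,4]) for i in range(1,n) if st[i,4]>=mn]
def blue(im):
    h=cv2.cvtColor(im,cv2.COLOR_BGR2HSV);return (h[...,0]>105)&(h[...,0]<128)&(h[...,1]>130)&(h[...,2]>60)
def red(im):
    h=cv2.cvtColor(im,cv2.COLOR_BGR2HSV);return ((h[...,0]<8)|(h[...,0]>172))&(h[...,1]>120)&(h[...,2]>60)
k=[c for c,n in blobs(w,blue(w)) if abs(c[0]-254)<90 and abs(c[1]-151)<90];print(k)
P=plane(W,k,.016)[:,:2];c,r=circ(P);print("grille c",c,r,[np.degrees(np.arctan2(*(p-c)[::-1])).round(1) for p in P])
# grip top: white pixels
for n,im,I,box in(("w",w,W,(210,110,300,200)),("a",a,A,(185,190,235,235)),("b",b,B,(245,155,300,205))):
    x0,y0,x1,y1=box;h=cv2.cvtColor(im,cv2.COLOR_BGR2HSV)[y0:y1,x0:x1];
    print(n,[(np.array(cc)+[x0,y0],nn) for cc,nn in blobs(im,(h[...,1]<40)&(h[...,2]>215),5)])
for n,im,I in(("a",a,A),("b",b,B)):
    print(n,"blue",[(tuple(c),m) for c,m in blobs(im,blue(im))],"\nred",[(tuple(c),m) for c,m in blobs(im,red(im))])
cv2.imwrite("pics/c2.png",np.hstack([cv2.resize(w[105:205,204:304],(400,400),interpolation=cv2.INTER_CUBIC),cv2.resize(b[190:310,140:260],(400,400),interpolation=cv2.INTER_CUBIC)]))
E
```

```text
[array([212.2,  98.3]), array([323.5, 151.6]), array([226.5, 215.8])]
grille c [ 0.57904546 -0.18150539] 0.09058603365899982 [np.float64(51.9), np.float64(-68.2), np.float64(171.6)]
w []
a [(array([207.8, 207.4]), np.int32(171))]
b []
a blue [((np.float64(191.7), np.float64(8.7)), np.int32(895)), ((np.float64(142.0), np.float64(26.5)), np.int32(422)), ((np.float64(316.5), np.float64(32.5)), np.int32(718)), ((np.float64(105.6), np.float64(38.7)), np.int32(281)), ((np.float64(224.7), np.float64(53.8)), np.int32(1403)), ((np.float64(41.7), np.float64(64.8)), np.int32(50)), ((np.float64(136.9), np.float64(71.4)), np.int32(39)), ((np.float64(52.4), np.float64(116.3)), np.int32(113)), ((np.float64(2.7), np.float64(143.6)), np.int32(148)), ((np.float64(166.2), np.float64(131.9)), np.int32(10)), ((np.float64(56.8), np.float64(175.2)), np.int32(85)), ((np.float64(20.5), np.float64(185.1)), np.int32(287)), ((np.float64(5.9), np.float64(199.3)), np.int32(474)), ((np.float64(79.6), np.float64(197.7)), np.int32(305)), ((np.float64(482.0), np.float64(185.3)), np.int32(3)), ((np.float64(483.7), np.
[... 688 characters left out ...]
), np.int32(290)), ((np.float64(306.9), np.float64(250.9)), np.int32(8)), ((np.float64(425.8), np.float64(266.9)), np.int32(72))]
b blue [((np.float64(214.0), np.float64(121.2)), np.int32(68)), ((np.float64(235.1), np.float64(124.2)), np.int32(28)), ((np.float64(275.8), np.float64(158.4)), np.int32(5)), ((np.float64(247.2), np.float64(183.8)), np.int32(4)), ((np.float64(293.2), np.float64(190.2)), np.int32(6)), ((np.float64(279.6), np.float64(228.5)), np.int32(121)), ((np.float64(218.0), np.float64(259.7)), np.int32(3)), ((np.float64(201.7), np.float64(289.6)), np.int32(7))] 
red [((np.float64(193.0), np.float64(179.4)), np.int32(313)), ((np.float64(203.7), np.float64(269.1)), np.int32(14))]
```

View pics/c2.png

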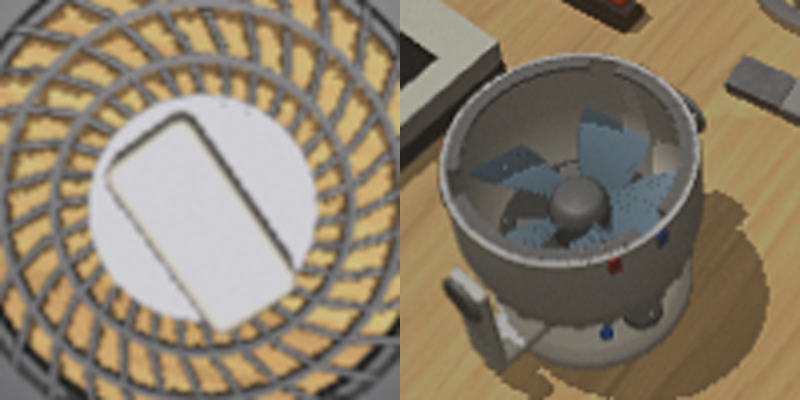

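Call:
drive_tool:
  moves:
    - [0,[0,17,8],[0,0,0]]
    - [0,[0,17,8],[0,0,0]]
    - [0,[0,17,8],[0,0,0]]
    - [0,[0,17,8],[0,0,0]]
    - [0,[0,17,8],[0,0,0]]
    - [0,[0,17,8],[0,0,0]]
    - [0,[0,17,8],[0,0,0]]
    - [0,[0,17,8],[0,0,0]]

```text
clock: 2.15
ee_pos: [0.5763, 0.1169, 0.4096]
tool_rot: [3.108, 0.455, 0.0]
ft_force: [0.7, -1.0, 0.7]
width: 0.0853
gripper_force: 0.0
```

The crop shows the grip-top corners at (106,180), (190,120), (293,280) and (222,330), which puts its centre near (254.8,161.8) in the wrist picture. Beside it is the fan, with its rim notches and ticks.

Call:
drive_tool:
  moves:
    - [0,[0,5.2,2],[0,0,0]]
    - [0,[0,5.2,2],[0,0,0]]
    - [0,[0,5.2,2],[0,0,0]]
    - [0,[0,5.2,2],[0,0,0]]
    - [0,[0,5.2,2],[0,0,0]]
    - [0,[0,5.2,2],[0,0,0]]

```text
clock: 2.65
ee_pos: [0.5774, 0.2461, 0.4582]
tool_rot: [3.107, 0.458, -0.001]
ft_force: [-0.6, -0.2, 0.2]
width: 0.0857
gripper_force: 0.0
```

```bash
python3 - <<'E'
from h import *
import pickle
s=get_state();W=camera_info("wrist");w=capture("wrist");pickle.dump((s,W),open("w2.pkl","wb"))
cv2.imwrite("pics/w2.png",w);print(s["ee_pos"])
s1,W1=pickle.load(open("w1.pkl","rb"));A,B=camera_info("scene"),camera_info("side")
print("grip top",tri([(W1,(254.8,161.8)),(A,(207.8,206)),(B,(272,174))]))
E
```

```text
[0.57738632 0.24608822 0.45816955]
grip top [ 0.57863291 -0.18404818  0.03265038]
```

View pics/w2.png

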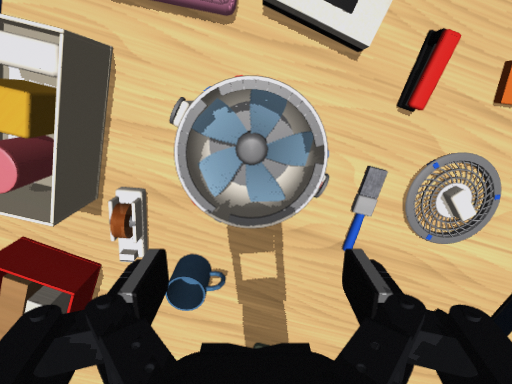

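The wrist picture shows the fan rim centred at about (251,150), radius about 76 px, and the grille at about (452,198). Next I zoom in on the rim for the notches.

```bash
python3 - <<'E'
from h import *
import pickle
w=cv2.imread("pics/w2.png");s,W=pickle.load(open("w2.pkl","rb"));s1,W1=pickle.load(open("w1.pkl","rb"))
cv2.imwrite("pics/c3.png",cv2.resize(cv2.convertScaleAbs(w[70:232,170:332],alpha=1.2),(600,600),interpolation=cv2.INTER_CUBIC))
h=cv2.cvtColor(w,cv2.COLOR_BGR2HSV);m=((h[...,0]>105)&(h[...,0]<128)&(h[...,1]>130)&(h[...,2]>60)).astype(np.uint8)
n,l,st,c=cv2.connectedComponentsWithStats(m);k=[c[i] for i in range(1,n) if c[i][0]>400 and 140<c[i][1]<260 and st[i,4]>2];print(k)
w1=[(212.2,98.3),(323.5,151.6),(226.5,215.8)]
# match by plane
P1=plane(W1,w1,.016);P2=plane(W,k,.016)
for i,p in enumerate(P1):
    j=np.argmin(np.linalg.norm(P2-p,axis=1));print(p.round(4),P2[j].round(4),tri([(W1,w1[i]),(W,k[j])]).round(4))
c0=np.array([.579,.248,.2]);print(proj(W,[c0]))
E
```

```text
[array([435.44827586, 165.10344828]), array([496.77272727, 196.68181818]), array([428.69565217, 236.69565217])]
[ 0.635  -0.1102  0.016 ] [ 0.6348 -0.1108  0.016 ] [ 0.6349 -0.1103  0.0167]
[ 0.6127 -0.2656  0.016 ] [ 0.6123 -0.2658  0.016 ] [ 0.6125 -0.2656  0.0162]
[ 0.4894 -0.1683  0.016 ] [ 0.4892 -0.1689  0.016 ] [ 0.4895 -0.1683  0.0166]
[[254.31036749 157.07867919]]
```

View pics/c3.png

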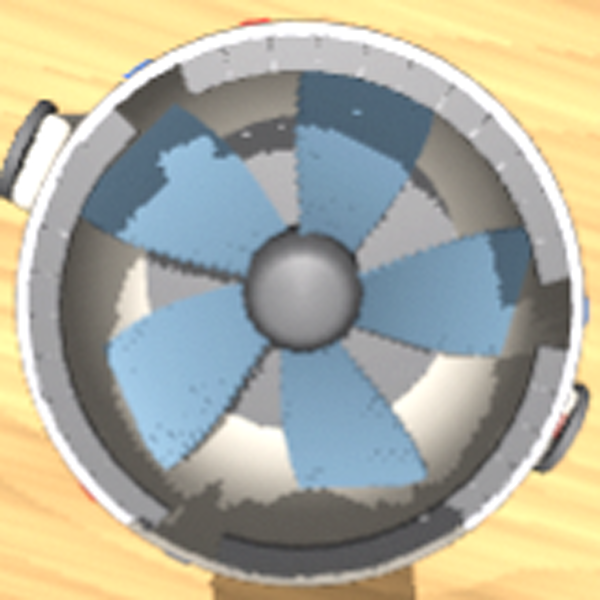

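The crop shows notch mouths centred at about (162,113), (550,314) and (185,533). The blue ticks are at (138,70), (587,308) and (175,557), and the red ticks at (255,22), (88,492) and (560,425).

```bash
python3 - <<'E'
from h import *
import pickle
s,W=pickle.load(open("w2.pkl","rb"));w=cv2.imread("pics/w2.png");A,B=camera_info("scene"),camera_info("side")
f=lambda L:np.array(L,float)/3.704+[169.6,69.6]
h=cv2.cvtColor(w,cv2.COLOR_BGR2HSV)
y,x=np.nonzero((h[...,1]<35)&(h[...,2]>225));r=np.hypot(x-251.3,y-151.8);k=(r>70)&(r<80)
uv=np.c_[x[k],y[k]]
for z in(.195,.2,.205):
    P=plane(W,uv,z)
    for _ in range(4):
        c,R=circ(P);e=abs(np.linalg.norm(P[:,:2]-c,axis=1)-R);P=P[e<.003]
    print(z,c,R,len(P))
    if z==.2:C=c
ang=lambda q:np.degrees(np.arctan2(*(q[:,:2]-C).T[::-1]))
N=f([(162,113),(550,314),(185,533)]);Q=plane(W,N,.2);print("notch",ang(Q).round(1),np.linalg.norm(Q[:,:2]-C,axis=1))
E_=f([(190,97),(135,130),(534,282),(538,348),(165,512),(225,537)]);Q=plane(W,E_,.2);print("edges",ang(Q).round(1),np.linalg.norm(Q[:,:2]-C,axis=1).round(3))
print("red",ang(plane(W,f([(255,22),(88,492)]),.19)),"blue",ang(plane(W,f([(138,70),(587,308)]),.19)))
print("tick",tri([(W,f([(255,22)])[0]),(A,(306.9,250.9))]))
# two-view rim height: white rim ellipse in scene
a=cv2.imread("pics/scene.png");h=cv2.cvtColor(a,cv2.COLOR_BGR2HSV)
pr=proj(A,[[*(C+.104*np.array([np.cos(t),np.sin(t)])),.2] for t in np.linspace(0,6.28,60)])
m=np.zeros(a.shape[:2],np.uint8);cv2.polylines(m,[pr.round().astype(int)],True,1,7)
y,x=np.nonzero((h[...,1]<35)&(h[...,2]>205)&(m>0));el=cv2.fitEllipse(np.c_[x,y].astype(np.float32));el0=cv2.fitEllipse(pr.astype(np.float32));print(el,el0)
c2=proj(W,[[*C,.2]])[0];print(tri([(W,c2),(A,proj(A,[[*C,.2]])[0]+np.array(el[0])-el0[0])]))
E
```

```text
0.195 [0.57645642 0.25254171] 0.10160082289028562 470
0.2 [0.57737222 0.25274832] 0.10034893766103399 470
0.205 [0.57828803 0.25295493] 0.09909705243178299 470
notch [ 49.3 -70.8 167.9] [0.08693889 0.09024088 0.09188586]
edges [ 42.   56.5 -62.9 -78.9 161.1 177.3] [0.087 0.088 0.085 0.087 0.089 0.087]
red [ 25.04986684 145.94493321] blue [ 49.30717272 -70.91791122]
tick [0.67242965 0.29558741 0.18891383]
((309.287109375, 225.02772521972656), (45.294342041015625, 62.26744842529297), 100.46185302734375) ((310.184814453125, 225.2664794921875), (46.881134033203125, 64.58706665039062), 100.30863952636719)
[0.57810085 0.25142037 0.20070821]
```

Call:
drive_tool:
  moves:
    - [0,[0,-17.1,0],[0,0,5.8]]
    - [0,[0,-17.1,0],[0,0,5.8]]
    - [0,[0,-17.1,0],[0,0,5.8]]
    - [0,[0,-17.1,0],[0,0,5.8]]
    - [0,[0,-17.1,0],[0,0,5.8]]
    - [0,[0,-17.1,-4],[0,0,5.8]]
    - [0,[0,-17.1,-8],[0,0,5.8]]
    - [0,[0,-17.1,-12],[0,0,5.8]]

```text
clock: 3.37
ee_pos: [0.5765, -0.0467, 0.3785]
tool_rot: [2.828, 1.359, 0.005]
ft_force: [0.5, 0.6, 0.1]
width: 0.085
gripper_force: 0.0
```

```bash
cat > s.py <<'E'
from h import *
s=get_state();R=Ro.from_rotvec(s["tool_rot"]).as_matrix()
print("t",s["clock"],"p",np.round(s["ee_pos"],4),"yaw",np.degrees(np.arctan2(R[1,0],R[0,0])).round(2),"z",R[:,2].round(4),"q1,q6",np.round([s["q"][0],s["q"][5]],2),"F",np.round(s["ft_force"],1),"M",np.round(s["moment"],2))
E
python3 s.py
```

```text
t 3.3667 p [ 0.5765 -0.0467  0.3785] yaw 51.31 z [ 0.0046 -0.002  -1.    ] q1,q6 [-0.1   0.58] F [0.5 0.6 0.1] M [ 0.   -0.03 -0.01]
```

Call:
drive_tool:
  moves:
    - [0,[0.1,-5.4,-10.3],[0,0,0]]
    - [0,[0.1,-5.4,-10.3],[0,0,0]]
    - [0,[0.1,-5.4,-10.3],[0,0,0]]
    - [0,[0.1,-5.4,-10.3],[0,0,0]]
    - [0,[0.1,-5.4,-10.3],[0,0,0]]
    - [0,[0.1,-5.4,-10.3],[0,0,0]]
    - [0,[0.1,-5.4,-10.3],[0,0,0]]
    - [0,[0.1,-5.4,-10.3],[0,0,0]]

```text
clock: 4.03
ee_pos: [0.5732, -0.1798, 0.1125]
tool_rot: [-2.824, -1.356, 0.019]
ft_force: [-0.5, 0.2, -0.3]
width: 0.0855
gripper_force: 0.0
```

```bash
python3 s.py; python3 - <<'E'
from h import *
W=camera_info("wrist");w=capture("wrist");cv2.imwrite("pics/w3.png",w)
print(proj(W,[[.579,-.1815,.05],[.579,-.1815,.016]]+[[.579+.09*np.cos(t),-.1815+.09*np.sin(t),.016] for t in np.radians([51.8,171.8,-68.2])]).round())
h=cv2.cvtColor(w,cv2.COLOR_BGR2HSV);m=((h[...,0]>105)&(h[...,0]<128)&(h[...,1]>130)&(h[...,2]>60)).astype(np.uint8)
n,l,st,c=cv2.connectedComponentsWithStats(m);print([(c[i].round(1),st[i,4]) for i in range(1,n) if st[i,4]>5])
E
```

```text
t 4.0333 p [ 0.5732 -0.1798  0.1125] yaw 51.31 z [-0.0148  0.003  -0.9999] q1,q6 [-0.32  0.35] F [-0.5  0.2 -0.3] M [-0.01  0.04 -0.03]
[[265. 207.]
 [264. 193.]
 [264.  77.]
 [175. 242.]
 [354. 242.]]
[(array([263.9,  75.6]), np.int32(210)), (array([ 19.8, 116.5]), np.int32(1667)), (array([174.6, 242.5]), np.int32(133)), (array([354.1, 242.1]), np.int32(135))]
```

View pics/w3.png

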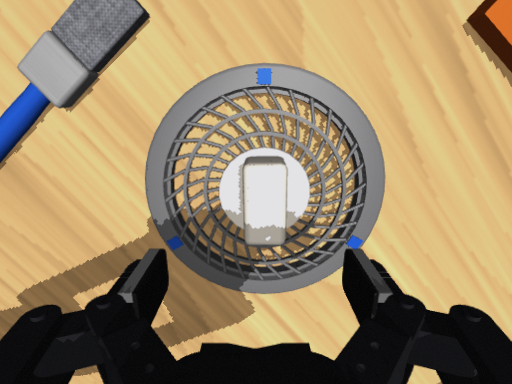

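The dashes appear where predicted, at (264,76), (175,242) and (354,242), and the grip is upright at (265,207). I'll settle there and read the pose.

Call:
drive_tool:
  moves:
    - [0,[0,0,-2],[0,0,0]]
    - [0,[0,0,-2],[0,0,0]]
    - [0,[0,0,-2],[0,0,0]]
    - [0,[0,0,-2],[0,0,0]]
    - [0,[0,0,-2],[0,0,0]]

```text
clock: 4.5
ee_pos: [0.5814, -0.1767, 0.0728]
tool_rot: [2.825, 1.367, 0.005]
ft_force: [-0.4, -0.6, 0.1]
width: 0.0854
gripper_force: 0.0
```

```bash
python3 s.py
```

```text
t 4.5 p [ 0.5814 -0.1767  0.0728] yaw 51.64 z [ 0.0042 -0.0014 -1.    ] q1,q6 [-0.31  0.36] F [-0.4 -0.6  0.1] M [-0.01  0.01  0.01]
```

Call:
drive_tool:
  moves:
    - [0,[-0.1,-0.2,-1],[0,0,0]]
    - [0,[-0.1,-0.2,-2],[0,0,0]]
    - [0,[-0.1,-0.2,-2],[0,0,0]]
    - [0,[-0.1,-0.2,-2],[0,0,0]]
    - [0,[-0.1,-0.2,-2],[0,0,0]]

```text
clock: 4.92
ee_pos: [0.579, -0.1816, 0.0222]
tool_rot: [2.826, 1.368, 0.004]
ft_force: [-0.3, -1.4, -0.0]
width: 0.0852
gripper_force: 0.0
```

```bash
python3 s.py
```

```text
t 4.9167 p [ 0.579  -0.1816  0.0222] yaw 51.65 z [ 0.0034 -0.0012 -1.    ] q1,q6 [-0.32  0.35] F [-0.3 -1.4 -0. ] M [ 0.05 -0.05 -0.03]
```

Call:
drive_tool:
  moves:
    - [1,[0,0,0],[0,0,0]]
    - [1,[0,0,0],[0,0,0]]
    - [1,[0,0,0],[0,0,0]]
    - [1,[0,0,0],[0,0,0]]
    - [1,[0,0,0],[0,0,0]]
    - [1,[0,0,0],[0,0,0]]
    - [1,[0,0,0],[0,0,0]]
    - [1,[0,0,0],[0,0,0]]
  newtons: 60

```text
clock: 5.58
ee_pos: [0.5783, -0.1816, 0.021]
tool_rot: [2.827, 1.368, 0.002]
ft_force: [-0.2, -0.2, 6.2]
width: 0.0307
gripper_force: 61.8
```

Call:
drive_tool:
  moves:
    - [1,[0,0,1],[0,0,0]]
    - [1,[0,0,2],[0,0,0]]
    - [1,[0,0,3],[0,0,0]]
    - [1,[0,0,4],[0,0,0]]
    - [1,[0,0,4],[0,0,0]]
    - [1,[0,0,4],[0,0,0]]
    - [1,[0,0,4],[0,0,0]]

```text
clock: 6.17
ee_pos: [0.5761, -0.1809, 0.1182]
tool_rot: [-2.826, -1.367, 0.004]
ft_force: [0.7, 0.5, -3.6]
width: 0.0312
gripper_force: 61.0
```

```bash
python3 s.py; python3 - <<'E'
from h import *
W=camera_info("wrist");w=capture("wrist");cv2.imwrite("pics/w4.png",w)
s=get_state();p=s["ee_pos"]
print(s["width"],proj(W,[[p[0]+.09*np.cos(t),p[1]+.09*np.sin(t),p[2]-.006] for t in np.radians([51.8,171.8,-68.2])]).round())
h=cv2.cvtColor(w,cv2.COLOR_BGR2HSV);m=((h[...,0]>105)&(h[...,0]<128)&(h[...,1]>130)&(h[...,2]>60)).astype(np.uint8)
n,l,st,c=cv2.connectedComponentsWithStats(m);print([(c[i].round(1),st[i,4]) for i in range(1,n) if st[i,4]>5])
E
```

```text
t 6.1667 p [ 0.5761 -0.1809  0.1182] yaw 51.63 z [-0.0036  0.0011 -1.    ] q1,q6 [-0.32  0.35] F [ 0.7  0.5 -3.6] M [-0.03  0.11 -0.04]
0.031233929143464775 [[256.  70.]
 [126. 315.]
 [387. 314.]]
[(array([254.5,  66.5]), np.int32(568)), (array([ 19.9, 117.3]), np.int32(1696))]
```

Call:
drive_tool:
  moves:
    - [1,[0,0,1.5],[0,0,0]]
    - [1,[0,0,3],[0,0,0]]
    - [1,[0,0.5,4.5],[0,0,0]]
    - [1,[0,1.5,6],[0,0,0.2]]
    - [1,[0,2.8,7.3],[0,0,0.4]]
    - [1,[0,4.2,7.5],[0,0,0.6]]
    - [1,[0,5.6,7.5],[0,0,0.8]]
    - [1,[0,7,7.5],[0,0,1]]

```text
clock: 6.88
ee_pos: [0.5771, -0.0048, 0.3067]
tool_rot: [-2.751, -1.515, 0.002]
ft_force: [0.3, 0.9, -4.0]
width: 0.0309
gripper_force: 61.3
```

Call:
drive_tool:
  moves:
    - [1,[0,1.4,0],[0,0,0]]
    - [1,[0,2.8,0],[0,0,0]]
    - [1,[0,4.2,0],[0,0,0]]
    - [1,[0,5.6,0],[0,0,0]]
    - [1,[0,7,0],[0,0,0]]
    - [1,[0,8.4,0],[0,0,0]]
    - [1,[0,9.6,0],[0,0,0]]
    - [1,[0,10.3,0],[0,0,0]]

```text
clock: 7.55
ee_pos: [0.5765, 0.2545, 0.3046]
tool_rot: [-2.749, -1.517, 0.007]
ft_force: [0.4, 0.0, -3.3]
width: 0.031
gripper_force: 61.3
```

Call:
drive_tool:
  moves:
    - [1,[0,0,0],[0,0,0]]
    - [1,[0,0,0],[0,0,0]]
    - [1,[0,0,0],[0,0,0]]
    - [1,[0,0,0],[0,0,0]]
    - [1,[0,0,0],[0,0,0]]

```text
clock: 7.97
ee_pos: [0.5776, 0.2499, 0.3074]
tool_rot: [2.754, 1.512, -0.001]
ft_force: [-1.5, -0.7, -3.1]
width: 0.0313
gripper_force: 61.3
```

```bash
python3 s.py;python3 - <<'E'
from h import *
A,B=capture("scene"),capture("side")
cv2.imwrite("pics/c5.png",np.hstack([cv2.resize(A[150:300,230:380],(400,400)),cv2.resize(B[150:310,110:270],(400,400))]))
E
python3 s.py
```

```text
t 7.9667 p [0.5776 0.2499 0.3074] yaw 57.54 z [-5.e-04 -6.e-04 -1.e+00] q1,q6 [0.39 0.96] F [-1.5 -0.7 -3.1] M [-0.   -0.01 -0.  ]
t 8.0667 p [0.5777 0.2502 0.3077] yaw 57.56 z [ 2.e-04 -2.e-04 -1.e+00] q1,q6 [0.39 0.96] F [-0.1  0.4 -3.2] M [-0.01 -0.01 -0.01]
```

View pics/c5.png

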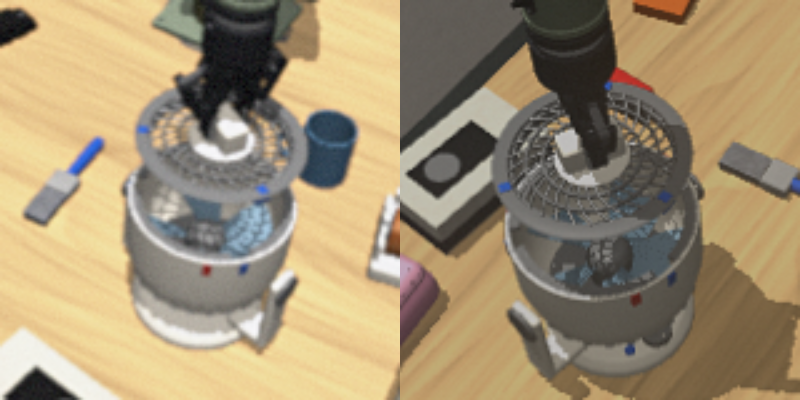

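The grille is held level above the fan. Its dashes are visible in both crops, and the fan's ticks are below it.

```bash
python3 - <<'E'
from h import *
A,B=camera_info("scene"),camera_info("side");s=get_state();p=s["ee_pos"]
def bl(n):
    im=capture(n);h=cv2.cvtColor(im,cv2.COLOR_BGR2HSV);m=((h[...,0]>100)&(h[...,0]<128)&(h[...,1]>110)&(h[...,2]>50)).astype(np.uint8)
    k,l,st,c=cv2.connectedComponentsWithStats(m);return [c[i] for i in range(1,k) if 2<st[i,4]<40]
for n,I in(("scene",A),("side",B)):
    b=np.array(bl(n));P=plane(I,b,p[2]-.006)[:,:2];d=P-p[:2]
    for q,u in zip(d,b):
        r=np.hypot(*q)
        if .075<r<.105:print(n,u.round(1),r.round(4),np.degrees(np.arctan2(q[1],q[0])).round(1))
    if n=="scene": PA=P
E
```

```text
scene [283.2 198. ] 0.0922 -63.6
scene [327.9 220.8] 0.0886 56.9
side [192.7 183.9] 0.0923 -63.8
side [151.3 224.4] 0.0899 57.0
side [215.5 228.4] 0.0912 178.2
```

Call:
drive_tool:
  moves:
    - [1,[0,0.1,-0.7],[0,0,0]]
    - [1,[0,0.1,-1.4],[0,0,0]]
    - [1,[0,0.1,-2.1],[0,0,0]]
    - [1,[0,0.1,-2.7],[0,0,0]]
    - [1,[0,0.1,-2.9],[0,0,0]]
    - [1,[0,0.1,-2.9],[0,0,0]]
    - [1,[0,0.1,-2.9],[0,0,0]]

```text
clock: 8.75
ee_pos: [0.5779, 0.2536, 0.2358]
tool_rot: [2.753, 1.514, 0.002]
ft_force: [0.4, 0.2, -2.7]
width: 0.0311
gripper_force: 61.1
```

Call:
drive_tool:
  moves:
    - [1,[0,0,-0.1],[0,0,0]]
    - [1,[0,0,-0.2],[0,0,0]]
    - [1,[0,0,-0.3],[0,0,0]]
    - [1,[0,0,-0.35],[0,0,0]]
    - [1,[0,0,-0.35],[0,0,0]]
    - [1,[0,0,-0.35],[0,0,0]]

```text
clock: 9.25
ee_pos: [0.5775, 0.2536, 0.2263]
tool_rot: [2.753, 1.514, -0.0]
ft_force: [-0.4, 0.2, -2.1]
width: 0.0311
gripper_force: 61.1
```

```bash
python3 s.py
```

```text
t 9.25 p [0.5775 0.2536 0.2263] yaw 57.63 z [-0.e+00 -1.e-04 -1.e+00] q1,q6 [0.4  0.96] F [-0.4  0.2 -2.1] M [0.02 0.02 0.03]
```

Call:
drive_tool:
  moves:
    - [1,[0,0,-0.05],[0,0,0]]
    - [1,[0,0,-0.1],[0,0,0]]
    - [1,[0,0,-0.1],[0,0,0]]
    - [1,[0,0,-0.1],[0,0,0]]

```text
clock: 9.58
ee_pos: [0.5774, 0.2536, 0.2238]
tool_rot: [2.752, 1.514, -0.0]
ft_force: [-0.6, 0.1, -3.5]
width: 0.0306
gripper_force: 61.1
```

Call:
drive_tool:
  moves:
    - [1,[0,0,-0.03],[0,0,0]]
    - [1,[0,0,-0.06],[0,0,0]]
    - [1,[0,0,-0.06],[0,0,0]]
    - [1,[0,0,-0.06],[0,0,0]]

```text
clock: 9.92
ee_pos: [0.5775, 0.2536, 0.2223]
tool_rot: [2.753, 1.514, -0.0]
ft_force: [-0.5, 0.4, -2.2]
width: 0.0311
gripper_force: 61.1
```

Call:
drive_tool:
  moves:
    - [1,[0,0,-0.03],[0,0,0]]
    - [1,[0,0,-0.06],[0,0,0]]
    - [1,[0,0,-0.06],[0,0,0]]
    - [1,[0,0,-0.06],[0,0,0]]

```text
clock: 10.25
ee_pos: [0.5776, 0.2537, 0.2211]
tool_rot: [2.752, 1.514, 0.001]
ft_force: [-0.3, 0.4, -2.3]
width: 0.0312
gripper_force: 61.2
```

```bash
python3 s.py
```

```text
t 10.25 p [0.5776 0.2537 0.2211] yaw 57.64 z [ 4.e-04  1.e-04 -1.e+00] q1,q6 [0.4  0.96] F [-0.3  0.4 -2.3] M [-0.03  0.03 -0.01]
```

Call:
drive_tool:
  moves:
    - [1,[0,0,-0.03],[0,0,0]]
    - [1,[0,0,-0.06],[0,0,0]]
    - [1,[0,0,-0.06],[0,0,0]]
    - [1,[0,0,-0.06],[0,0,0]]

```text
clock: 10.58
ee_pos: [0.5776, 0.2537, 0.221]
tool_rot: [2.752, 1.514, 0.003]
ft_force: [-2.0, -0.5, 5.0]
width: 0.0309
gripper_force: 62.2
```

```bash
python3 s.py
```

```text
t 10.5833 p [0.5776 0.2537 0.221 ] yaw 57.64 z [ 1.6e-03  6.0e-04 -1.0e+00] q1,q6 [0.4  0.96] F [-2.  -0.5  5. ] M [-0.23  0.38  0.04]
```

Call:
drive_tool:
  moves:
    - [1,[0,0,0],[0,0,-0.15]]
    - [1,[0,0,0],[0,0,-0.3]]
    - [1,[0,0,0],[0,0,-0.45]]
    - [1,[0,0,0],[0,0,-0.6]]
    - [1,[0,0,0],[0,0,-0.75]]
    - [1,[0,0,0],[0,0,-0.85]]
    - [1,[0,0,0],[0,0,-0.85]]

```text
clock: 11.17
ee_pos: [0.5784, 0.2542, 0.2208]
tool_rot: [2.817, 1.39, 0.006]
ft_force: [-1.2, 1.0, 5.4]
width: 0.0314
gripper_force: 62.3
```

```bash
python3 s.py
```

```text
t 11.1667 p [0.5784 0.2542 0.2208] yaw 52.53 z [ 0.0033  0.0014 -1.    ] q1,q6 [0.4  1.05] F [-1.2  1.   5.4] M [-0.11 -0.1   0.15]
```

Call:
drive_tool:
  moves:
    - [1,[0,0,0],[0,0,-0.1]]
    - [1,[0,0,0],[0,0,-0.2]]
    - [1,[0,0,0],[0,0,-0.3]]
    - [1,[0,0,0],[0,0,-0.4]]
    - [1,[0,0,0],[0,0,-0.5]]
    - [1,[0,0,0],[0,0,-0.5]]

```text
clock: 11.67
ee_pos: [0.5766, 0.2533, 0.2183]
tool_rot: [-2.853, -1.314, 0.005]
ft_force: [0.4, -1.1, -3.1]
width: 0.0309
gripper_force: 61.1
```

```bash
python3 s.py
```

```text
t 11.6667 p [0.5766 0.2533 0.2183] yaw 49.46 z [-0.0032 -0.001  -1.    ] q1,q6 [0.4 1.1] F [ 0.4 -1.1 -3.1] M [-0.01  0.03 -0.02]
```

Call:
drive_tool:
  moves:
    - [1,[0,0,-0.08],[0,0,0]]
    - [1,[0,0,-0.16],[0,0,0]]
    - [1,[0,0,-0.24],[0,0,0]]
    - [1,[0,0,-0.3],[0,0,0]]
    - [1,[0,0,-0.34],[0,0,0]]
    - [1,[0,0,-0.34],[0,0,0]]
    - [1,[0,0,-0.34],[0,0,0]]

```text
clock: 12.25
ee_pos: [0.5774, 0.2536, 0.2107]
tool_rot: [-2.853, -1.316, 0.001]
ft_force: [-0.7, -0.2, -2.1]
width: 0.0312
gripper_force: 61.1
```

```bash
python3 s.py
```

```text
t 12.25 p [0.5774 0.2536 0.2107] yaw 49.53 z [-4.e-04 -2.e-04 -1.e+00] q1,q6 [0.4 1.1] F [-0.7 -0.2 -2.1] M [-0.    0.   -0.03]
```

Call:
drive_tool:
  moves:
    - [1,[0,0,-0.04],[0,0,0]]
    - [1,[0,0,-0.08],[0,0,0]]
    - [1,[0,0,-0.08],[0,0,0]]
    - [1,[0,0,-0.08],[0,0,0]]

```text
clock: 12.58
ee_pos: [0.5776, 0.2537, 0.2095]
tool_rot: [2.852, 1.316, 0.002]
ft_force: [-1.2, 0.2, 1.1]
width: 0.0311
gripper_force: 61.5
```

```bash
python3 s.py
```

```text
t 12.5833 p [0.5776 0.2537 0.2095] yaw 49.54 z [ 1.e-03  2.e-04 -1.e+00] q1,q6 [0.4 1.1] F [-1.2  0.2  1.1] M [-0.14  0.01 -0.03]
```

Call:
drive_tool:
  moves:
    - [1,[0,0,0],[0,0,-0.4]]
    - [1,[0,0,0],[0,0,-0.85]]
    - [1,[0,0,0],[0,0,-1.3]]
    - [1,[0,0,0],[0,0,-1.75]]
    - [1,[0,0,0],[0,0,-2.2]]
    - [1,[0,0,0],[0,0,-2.6]]
    - [1,[0,0,0],[0,0,-3]]
    - [1,[0,0,0],[0,0,-3.3]]

```text
clock: 13.25
ee_pos: [0.5781, 0.2537, 0.2095]
tool_rot: [3.037, 0.804, 0.003]
ft_force: [0.5, -0.8, 0.4]
width: 0.031
gripper_force: 61.5
```

Call:
drive_tool:
  moves:
    - [1,[0,0,0],[0,0,-0.1]]
    - [1,[0,0,0],[0,0,-0.2]]
    - [1,[0,0,0],[0,0,-0.3]]
    - [1,[0,0,0],[0,0,-0.4]]
    - [1,[0,0,0],[0,0,-0.4]]

```text
clock: 13.67
ee_pos: [0.5779, 0.2537, 0.2095]
tool_rot: [3.053, 0.742, 0.002]
ft_force: [1.6, -0.1, 3.9]
width: 0.031
gripper_force: 61.9
```

```bash
python3 s.py
```

```text
t 13.6667 p [0.5779 0.2537 0.2095] yaw 27.32 z [ 1.4e-03  3.0e-04 -1.0e+00] q1,q6 [0.4  1.49] F [ 1.6 -0.1  3.9] M [-0.28 -0.18  0.06]
```

Call:
drive_tool:
  moves:
    - [1,[0,0,0],[0,0,-0.08]]
    - [1,[0,0,0],[0,0,-0.16]]
    - [1,[0,0,0],[0,0,-0.24]]
    - [1,[0,0,0],[0,0,-0.24]]

```text
clock: 14.0
ee_pos: [0.5777, 0.2537, 0.2095]
tool_rot: [3.062, 0.703, 0.002]
ft_force: [0.2, -0.6, 6.1]
width: 0.0315
gripper_force: 62.2
```

```bash
python3 s.py
```

```text
t 14.0 p [0.5777 0.2537 0.2095] yaw 25.87 z [ 1.1e-03  2.0e-04 -1.0e+00] q1,q6 [0.4  1.52] F [ 0.2 -0.6  6.1] M [-0.26 -0.16  0.25]
```

Call:
drive_tool:
  moves:
    - [1,[0,0,0],[0,0,-0.06]]
    - [1,[0,0,0],[0,0,-0.12]]
    - [1,[0,0,0],[0,0,-0.12]]
    - [1,[0,0,0],[0,0,-0.12]]

```text
clock: 14.33
ee_pos: [0.5774, 0.2534, 0.2094]
tool_rot: [3.065, 0.686, 0.0]
ft_force: [-0.7, -2.3, 6.8]
width: 0.031
gripper_force: 62.4
```

```bash
python3 s.py
```

```text
t 14.3333 p [0.5774 0.2534 0.2094] yaw 25.22 z [ 3.e-04 -6.e-04 -1.e+00] q1,q6 [0.4  1.53] F [-0.7 -2.3  6.8] M [-0.36  0.07  0.57]
```

Call:
drive_tool:
  moves:
    - [1,[0,0,0],[0,0,-0.08]]
    - [1,[0,0,0],[0,0,-0.16]]
    - [1,[0,0,0],[0,0,-0.16]]
    - [1,[0,0,0],[0,0,-0.16]]

```text
clock: 14.67
ee_pos: [0.5769, 0.2527, 0.2095]
tool_rot: [3.069, 0.662, -0.002]
ft_force: [-2.0, -2.7, 6.2]
width: 0.0311
gripper_force: 62.7
```

```bash
python3 s.py
```

```text
t 14.6667 p [0.5769 0.2527 0.2095] yaw 24.36 z [-8.0e-04 -2.1e-03 -1.0e+00] q1,q6 [0.4  1.54] F [-2.  -2.7  6.2] M [-0.46  0.19  1.19]
```

```bash
cat > d.py <<'E'
from h import *
C=np.array([.5775,.2525])
for n in("scene","side"):
    I=camera_info(n);im=capture(n);h=cv2.cvtColor(im,cv2.COLOR_BGR2HSV)
    for col,m,z,r0 in(("dash",(h[...,0]>100)&(h[...,0]<128)&(h[...,1]>110)&(h[...,2]>50),.2045,(.08,.1)),("red",((h[...,0]<8)|(h[...,0]>172))&(h[...,1]>110)&(h[...,2]>50),.189,(.095,.115)),("bluetick",(h[...,0]>100)&(h[...,0]<128)&(h[...,1]>110)&(h[...,2]>50),.189,(.1,.115))):
        k,l,st,c=cv2.connectedComponentsWithStats(m.astype(np.uint8))
        for i in range(1,k):
            if 2<st[i,4]<40:
                q=plane(I,[c[i]],z)[0,:2]-C;r=np.hypot(*q)
                if r0[0]<r<r0[1]:print(n,col,c[i].round(1),r.round(4),np.degrees(np.arctan2(q[1],q[0])).round(1))
E
python3 d.py; python3 s.py
```

```text
scene dash [287.2 209.8] 0.0921 -95.2
scene dash [334.  215.7] 0.0892 145.9
scene dash [308. 244.] 0.0894 23.8
scene red [307. 251.] 0.1047 23.8
scene bluetick [287.2 209.8] 0.101 -102.7
scene bluetick [320.7 250.7] 0.1042 47.3
side dash [212.3 213.1] 0.0913 -95.6
side dash [156.6 231.9] 0.0894 25.3
side dash [201.3 261.9] 0.0903 145.6
side red [203.6 269.1] 0.1031 145.6
side bluetick [212.3 213.1] 0.1001 -90.7
t 14.7667 p [0.5769 0.2527 0.2095] yaw 24.36 z [-7.0e-04 -2.1e-03 -1.0e+00] q1,q6 [0.4  1.54] F [-1.9 -3.7  6.5] M [-0.44  0.26  1.15]
```

Call:
drive_tool:
  moves:
    - [1,[0,0,0.02],[0,0,0.08]]
    - [1,[0,0,0.04],[0,0,0.12]]
    - [1,[0,0,0.04],[0,0,0.12]]
    - [0,[0,0,0.04],[0,0,0.12]]
    - [0,[0,0,0.04],[0,0,0.12]]
    - [0,[0,0,0.04],[0,0,0.12]]
    - [0,[0,0,0.04],[0,0,0.12]]
    - [0,[0,0,0.04],[0,0,0.12]]

```text
clock: 15.43
ee_pos: [0.5775, 0.2539, 0.2096]
tool_rot: [-3.067, -0.678, 0.0]
ft_force: [-0.2, 0.5, -0.2]
width: 0.0855
gripper_force: 0.0
```

Call:
drive_tool:
  moves:
    - [0,[0,0,0.3],[0,0,0]]
    - [0,[0,0,0.8],[0,0,0]]
    - [0,[0,0,1.6],[0,0,0]]
    - [0,[0,0,2.6],[0,0,0]]
    - [0,[0,0,3.6],[0,0,0]]
    - [0,[0,0,4.6],[0,0,0]]
    - [0,[0,0,5],[0,0,0]]
    - [0,[0,0,5],[0,0,0]]

```text
clock: 16.1
ee_pos: [0.5785, 0.2541, 0.3383]
tool_rot: [-3.066, -0.678, -0.01]
ft_force: [0.8, -0.5, -0.1]
width: 0.0854
gripper_force: 0.0
```

```bash
python3 s.py; python3 d.py; python3 - <<'E'
from h import *
s=capture("scene");b=capture("side");w=capture("wrist")
cv2.imwrite("pics/c6.png",np.hstack([cv2.resize(b[150:310,110:270],(400,400)),cv2.resize(w,(400,400))]))
E
```

```text
t 16.1 p [0.5785 0.2541 0.3383] yaw 24.93 z [ 0.0061  0.0026 -1.    ] q1,q6 [0.4  1.53] F [ 0.8 -0.5 -0.1] M [-0.03  0.03 -0.04]
scene dash [287.3 210. ] 0.0914 -95.0
scene dash [334.  215.5] 0.0897 146.5
scene dash [308. 244.] 0.0894 23.8
scene red [307. 251.] 0.1047 23.8
scene bluetick [287.3 210. ] 0.1002 -102.5
scene bluetick [334.  215.5] 0.1004 153.3
scene bluetick [320.8 250.4] 0.1033 47.7
side dash [212. 213.] 0.0911 -95.0
side dash [156.5 232. ] 0.0897 25.5
side dash [201.5 262.4] 0.0916 145.5
side red [203.7 269.1] 0.1031 145.7
```

View pics/c6.png

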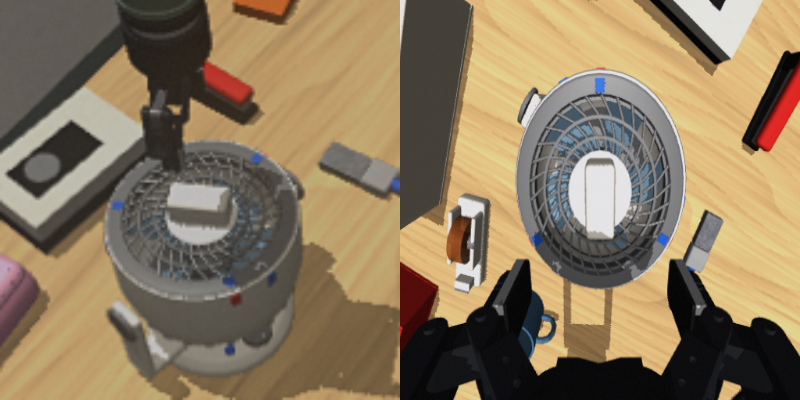

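The side crop shows the grille seated flat with a dash directly above a red tick, and the gripper is clear. I'll check the wrist picture numerically.

```bash
python3 - <<'E'
from h import *
I=camera_info("wrist");w=capture("wrist");h=cv2.cvtColor(w,cv2.COLOR_BGR2HSV);C=np.array([.5775,.2525])
for n,m,z in(("blue",(h[...,0]>105)&(h[...,0]<128)&(h[...,1]>110),.2045),("red",((h[...,0]<8)|(h[...,0]>172))&(h[...,1]>90),.19)):
    k,l,st,c=cv2.connectedComponentsWithStats(m.astype(np.uint8))
    for i in range(1,k):
        q=plane(I,[c[i]],z)[0,:2]-C;r=np.hypot(*q)
        if st[i,4]>1 and .08<r<.12:print(n,st[i,4],c[i].round(1),r.round(4),np.degrees(np.arctan2(q[1],q[0])).round(1))
print(proj(I,[[*(C+.104*np.array([np.cos(t),np.sin(t)])),.19] for t in np.radians([25,49])]).round())
E
```

```text
blue 11 [207.9  76.4] 0.1031 48.5
blue 166 [255.4  81.5] 0.0903 25.8
blue 3 [364. 191.] 0.1006 -68.6
blue 3 [363. 196.] 0.1006 -71.4
blue 116 [336.1 229.2] 0.0896 -95.4
blue 114 [175.3 229.7] 0.0919 144.7
red 19 [257.4  65.4] 0.1043 24.7
red 9 [167.1 232.2] 0.1078 145.7
red 2 [344.5 234.5] 0.1076 -97.6
[[257.  66.]
 [209.  77.]]
```

```bash
python3 -c "
from bench import manip;print(manip.job_done())"
```

```text
the job is handed in; nothing more can be done
None
```

The grille is back on the circulator, turned clockwise to its stop with its tabs in line with the red ticks to within about half a degree; I let go, the gripper is clear, and the job was handed in at about 16 s of the 54 s allowed.

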